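# Eject the used pipette tip into the waste beaker

### The job

A pipette with a used tip hangs on the swing arm of a small stand. Swing it round until its tip is over the mouth of the larger, plastic waste beaker (not the small glass one), then press the blue button down firmly but gently, through the soft first stop and all the way to the stiff second stop, hold it there for a moment so that the tip is pushed off into the beaker, and let the button come up slowly under your finger, without snapping, until it is fully up. Feel for the stops, never force the button beyond the second one, do not touch the used tip, and leave both beakers standing and everything else in its place.

Things in the scene. Friction and masses are not known exactly. Their poses are not given: they have to be found in the camera images.
- stand: Small laboratory stand, fixed: round grey cast base 140 mm across and 22 mm high, with an upright steel rod of 13 mm diameter, top at z = 0.288. Origin on the rod's axis at the surface.
- swing_arm (a joint): Angle (rad) of the swing arm about the rod (vertical axis, positive = counterclockwise seen from above), 0 = where it stands at the start, range -1.2 to 1.2. It turns stiffly (0.2 N m of friction, about 3 N at the screw) and stays where it is left. The arm is a bar 16 mm wide, top at z = 0.257, and carries the pipette upright, its axis 140 mm from the rod's.
- clamp_screw (a point): Top centre of the red upright clamp screw on the arm, 70 mm from the rod's axis towards the pipette, z = 0.292: a ribbed head of 17 mm diameter and 28 mm height (z = 0.264 to 0.292) over the bar. It does not turn or come off; pinch it from above to swing the arm.
- pipette: Short white single-channel pipette clamped upright in a black block (44 x 50 mm) at the arm's end; origin on its axis, at the height of the surface. Handle 31 mm across, top at z = 0.291, with a finger hook 38 mm out to its own +y; a blue ejector sleeve (18 mm) below the handle. Its own -x points away from the rod.
- nozzle_end (a point): Lower end of the pipette's nozzle on its axis, z = 0.167, inside the tip while the tip is on.
- button: Blue plunger button on the pipette, 21 mm across, 12 mm thick; pressed straight down. Beyond the first stop it gives less than 1 mm until about 8.5 N, then a stiff spring gives 5.5 mm more (to 13.3 N) up to the second stop, a hard cushion (10 to 20 N per mm); the blue sleeve goes down with it and pushes the tip off past its middle (10 to 12.5 N). Over 24 N damages it. For its place see button_top.
- button_top (a point): Centre of the button's flat top, on the pipette's axis, z = 0.326 when up. The soft first stroke takes 1.6 N rising to 2.6 to 4.3 N; its stop lies 6 to 16 mm down, depending on a volume setting that cannot be seen. Left free, the button snaps up at 0.5 to 0.9 m/s.
- plunger (a joint): First-stroke travel of the button (m): 0 = fully up, grows as it is pressed to the first stop (0.006 to 0.016); the second stroke does not show in it.
- tip: Used pipette tip: pale blue translucent cone, 72 mm long, 19 mm across its collar, 15 g. Origin at its point, own z along its axis towards the collar. On the nozzle it hangs point down, point at z = 0.107. A light snap fit holds it.
- tip_mid (a point): Middle of the tip, on its axis, 36 mm from the point.
- tip_seat (a point): Point on the tip's axis 60 mm from its point; coincides with the nozzle's end while the tip is on.
- waste_beaker: Waste beaker: the larger of the two beakers, translucent plastic with a spout, open, 74 mm across the rim, mouth about 60 mm clear, 93 mm high, 80 g, loose. Origin at the centre of its underside. Stands to the left or the right in front of the stand, its centre 128 to 152 mm from the rod's axis, so under the tip's path to within 12 mm.
- glass_beaker: Small clear glass beaker, 52 mm across, 65 mm high, loose, on the other side of the stand. Origin at the centre of its underside. Not for waste; leave it alone.
- petri_dish: Closed petri dish, 61 mm across, 16 mm high, on the surface in front of the stand between the beakers. Leave it alone.
- timer: White digital timer, 58 x 62 x 17 mm, on the surface beside the stand. Leave it alone.
- tip_box: Yellow closed box of pipette tips, 88 x 120 x 66 mm, on the surface beside the stand. Leave it alone.
Things that resemble listed ones, but are neither listed nor needed, are in the scene too. Leave any black or red look-alike of the waste_beaker alone.

How it is judged:
On the way, in this order (a step that is already met when the one before it is completed fails the run):
1. The pipette is over the waste beaker's mouth, the tip still on its nozzle (horizontal distance between nozzle_end and waste_beaker below 0.025 m and distance between tip_seat and nozzle_end below 0.006 m), for 0.2 s.
2. The button is pressed down to the second stop (more than 12.5 N on it) and held for a moment (contact force between any of the fingers, the arm and button above 12.5 N and value of joint plunger above 0.004 m and horizontal distance between nozzle_end and waste_beaker below 0.03 m), for 0.2 s.
At the end, for the whole second after the job is handed in: The used tip rests inside the upright (0.1 rad) waste beaker: its middle within 35 mm of the beaker's axis and below 85 mm. The button is fully up (2 mm). The waste beaker is within 30 mm, glass beaker, petri dish, timer and tip box within 20 mm of where they stood (horizontal distance between tip_mid and waste_beaker below 0.035 m and height (world z) of tip_mid below 0.085 m and linear speed of tip below 0.02 m/s and angle between waste_beaker's own z axis and vertical below 0.1 rad and distance of waste_beaker from where it was at the start of the episode below 0.03 m and value of joint plunger below 0.002 m and distance of each of glass_beaker, petri_dish, timer, tip_box from where it was at the start of the episode below 0.02 m); the robot touches nothing.
It fails at once if The button is pressed with more than 24 N (contact force between any of the fingers, the arm and button above 24 N).
It fails at once if The button snaps back (rises faster than 0.25 m/s) (velocity of joint plunger below -0.25 m/s).
It fails at once if The robot touches the used tip (contact force between any of the fingers, the arm and tip above 0.5 N).
It fails at once if The waste beaker or the glass beaker is pushed (30 mm, 20 mm) or tipped (distance of waste_beaker from where it was at the start of the episode above 0.03 m or angle between any of waste_beaker, glass_beaker's own z axis and vertical above 0.3 rad or distance of glass_beaker from where it was at the start of the episode above 0.02 m).
It fails at once if The petri dish, timer or box of tips is pushed more than 20 mm or tipped (distance of any of petri_dish, timer, tip_box from where it was at the start of the episode above 0.02 m or angle between any of petri_dish, timer, tip_box's own z axis and vertical above 0.3 rad).
It also fails if it takes over 58 s, if anything falls off the work surface, if the arm or the gripper's body presses on something with over 40 N, if the wrist force passes 120 N, or if a joint passes its speed limit or range.

### The arm

A 6-joint arm with a two-finger parallel gripper is mounted at the origin on a cart in front of the work surface, level with it; the furniture and walls round the work are solid. World frame = base frame: x ahead of the robot, y to its left, z up, the work surface at z = 0. Lengths are in m, angles in rad, forces in N, time in s.
With the tool pointing down it reaches from about 0.325 to 0.775 m from the base axis. Payload 5.5 kg.
Tool frame: the origin (TCP) lies between the finger pads; the fingertips stand 8 mm ahead of it and the grasp point (between the pads) lies 11 mm behind it (tcp_to_tips is the distance from the TCP to the fingertips, in m); z points along the fingers, y is the line along which they close (so a half turn about z gives the same grasp; the last joint's range is limited). The gripper opens to 88 mm and grips with 3 to 60 N. Pads are 20 mm wide; open, the fingers measure 115 mm over their backs; the gripper's body (75 mm by 178 mm) begins 61 mm behind the grasp point.
Start: joints at [-1.314, 0.091, 1.231, -0, 1.82, -0.057], TCP at [0.185, -0.571, 0.231] pointing down, gripper open.
Joint ranges: [-2.87, 2.87], [-0.86, 2.18], [0.17, 2.46], [-1.51, 4.65], [0.06, 2.69], [-2.65, 2.65]. Speed limits (rad/s): [2.57, 2.57, 3.01, 3.14, 3.14, 3.14].

### API

Orientations are given as a unit quaternion [w, x, y, z].
In Python, from bench import * gives the robot as it stands. Calls block until the motion is done:
- move_to(position, orientation): joint-space move of the TCP to a pose.
- move_l(position, speed=0.15, orientation=None): straight line of the TCP; orientation=None keeps the orientation; speed is the mean speed in m/s.
- movej(angles): joint-space move.
- gripper_open() and close(): open the fingers fully, or close them until they stop; the grip force is fixed at half the most.
- hold(seconds).
- inverse_kinematics(position, orientation): joint angles nearest the present ones, or None.
- state(): the state.
- get_image(name): name is "side" or "top"; returns a dict with "frame" (420x560x3 uint8, blue, green, red), "depth" (420x560 float32, m along the optical axis (not along the pixel's ray), 0 where there is no reading), "camera_matrix" (3x3 intrinsics, pixels), "view" (4x4, takes a point from world to camera coordinates). Camera axes: x right, y up, looking along -z (the intrinsics and any distortion apply to the point x, -y, -z); pixel columns grow to the right and rows downward; lengths in m; the calibration is good to about 2 mm. A picture is of the moment at which its call begins.
A pose or a line that the arm cannot do raises IKError and nothing moves.
- job_done(): hands the job in; it is judged then, once.
The state is a dict: "time": time; "joint_pos": joint angles; "dq": joint speeds; "joint_torque": joint torques, N m; "ee_pos": TCP position; "ee_rot": TCP orientation; "ft_force": force on the tool from outside, world axes, zero at the start; "moment": the same for the moment, N m; "finger_gap": finger opening in m; "finger_force": force on a finger pad.
Only numpy, scipy, OpenCV 4.12 (cv2) and the standard library are available. Lean on these libraries where they do the work, as an engineer would, in place of code of your own. Each camera call takes 0.05 s, during which the arm holds its last target. There are 200 camera calls.

## Working session

There is one attempt and no reset: what is moved stays moved. The work goes in short steps, each a Python script; the robot and the scene stay as the last script left them, time stands still between calls to the robot, and variables do not carry over. Pictures are saved under pics/ and viewed, at most 10 in all, crops included, and the job is handed in when it is done.

```bash
mkdir -p pics; ls
cat > h.py <<'E'
from bench import *
import numpy as np, cv2
def pt(im,u,v,d=None,z=None):
    K=im["camera_matrix"];V=np.linalg.inv(im["view"])
    r=np.array([(u-K[0,2])/K[0,0],-(v-K[1,2])/K[1,1],-1.])
    o=V[:3,3];w=V[:3,:3]@r
    if d is None: d=(z-o[2])/w[2]
    return o+w*d
E
python3 - <<'E'
from h import *
for n in("top","side"):
    im=get_image(n);cv2.imwrite(f"pics/{n}0.png",im["frame"]);np.savez(f"{n}0.npz",**im)
    print(n,[k for k in im],np.linalg.inv(im["view"])[:3,3].round(3),im["camera_matrix"].round(1).tolist())
print(state())
E
```

```text
pics
top ['frame', 'depth', 'camera_matrix', 'view'] [0.455 0.105 1.639] [[515.7, 0.0, 292.1], [0.0, 515.7, 217.6], [0.0, 0.0, 1.0]]
side ['frame', 'depth', 'camera_matrix', 'view'] [ 0.196 -0.948  0.8  ] [[486.9, 0.0, 288.0], [0.0, 486.9, 208.5], [0.0, 0.0, 1.0]]
{'time': 0.1, 'joint_pos': array([-1.31368926e+00,  9.18333903e-02,  1.23176652e+00,  1.03225568e-05,
        1.81976693e+00, -5.67302528e-02]), 'dq': array([ 0.00214643, -0.00273287, -0.00257739, -0.00037447,  0.00232547,
        0.00165804]), 'joint_torque': array([ 3.60712518e-03, -4.47857022e+01, -4.07569706e+01,  7.00978842e-02,
        2.84567237e-02, -1.21610487e-04]), 'ee_pos': array([ 0.18514993, -0.57046725,  0.2295895 ]), 'ee_rot': array([-8.83145925e-04,  9.87712923e-01,  1.56276663e-01, -8.37497461e-05]), 'ft_force': array([ 0.06963397,  0.83177685, -0.14423307]), 'moment': array([-0.01665844,  0.02437453, -0.01352704]), 'finger_force': 0.0, 'finger_gap': 0.08778422537326612}
```

View pics/top0.png

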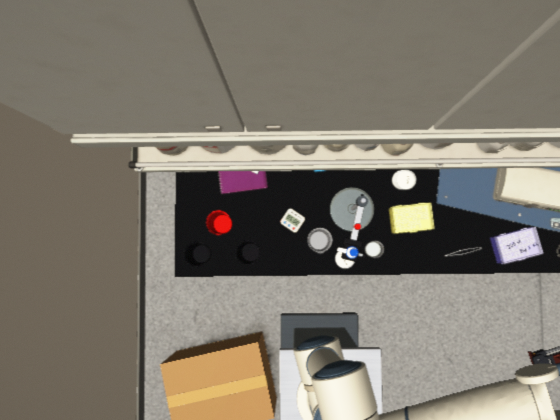

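View pics/side0.png

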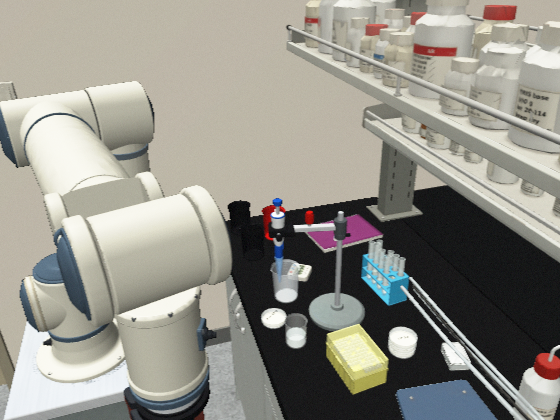

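The top view shows the clamp screw (red) at about (357,227) and the button (blue) at (352,253). The rod top is near (361,202), and the petri dish is at (345,258). Candidates for the waste beaker:
- **(320,240):** translucent, about 25 px wide. This matches the description, so I choose it.
- **(374,249):** small glass beaker.
- **(219,223):** red look-alike.
- **(200,254) and (249,252):** black look-alikes.
- **(404,180):** white dish or jar at the back.

Next I check it in a crop and measure.

Run:
```python
from h import *
T=dict(np.load("top0.npz"));S=dict(np.load("side0.npz"))
a=cv2.resize(T["frame"][170:280,280:430],None,fx=5,fy=5,interpolation=cv2.INTER_CUBIC)
cv2.imwrite("pics/crop.png",a)
hsv=cv2.cvtColor(T["frame"],cv2.COLOR_BGR2HSV);H,s,v=cv2.split(hsv)
def blobs(m,n,z):
    m=m.astype(np.uint8);m[:165]=0;m[275:]=0;m[:,:280]=0;m[:,430:]=0
    c,_=cv2.findContours(m,cv2.RETR_EXTERNAL,cv2.CHAIN_APPROX_NONE)
    for k in c:
        if len(k)<8: continue
        (x,y),r=cv2.minEnclosingCircle(k);M=cv2.moments(k)
        p=pt(T,x,y,z=z);print(n,"px",round(x,1),round(y,1),"r",round(r,1),"area",M["m00"],p[:2].round(4),"depth z",pt(T,x,y,d=T["depth"][int(y+.5),int(x+.5)])[2].round(3))
blobs((s>150)&(v>80)&((H<8)|(H>172)),"red",.292)
blobs((s>120)&(v>80)&(H>98)&(H<125),"blue",.326)
blobs((s<60)&(v>60),"grey",.093)
# depth clusters by height
d=T["depth"];u,w=np.meshgrid(np.arange(560),np.arange(420))
K=T["camera_matrix"];V=np.linalg.inv(T["view"])
P=np.stack([(u-K[0,2])/K[0,0]*d,-(w-K[1,2])/K[1,1]*d,-d],-1)@V[:3,:3].T+V[:3,3]
R=(u>280)&(u<430)&(w>165)&(w<275)&(d>0)
for lo,hi in((.275,.30),(.31,.34),(.24,.27),(.08,.1),(.055,.075),(.015,.03)):
    m=(R&(P[...,2]>lo)&(P[...,2]<hi)).astype(np.uint8)
    n,l,st,ce=cv2.connectedComponentsWithStats(m)
    for i in range(1,n):
        if st[i,4]>4:
            q=P[l==i];print(lo,st[i],q.mean(0).round(4),((q.max(0)+q.min(0))/2).round(4),np.ptp(q,0).round(3))
```

```text
red px 357.1 226.0 r 3.1 area 21.5 [ 0.5194 -0.0584] depth z 0.29
blue px 352.5 251.5 r 6.0 area 43.5 [ 0.4532 -0.0413] depth z 0.321
blue px 318.0 170.5 r 4.0 area 3.5 [0.6615 0.0432] depth z 0.005
grey px 414.5 274.0 r 14.5 area 0.0 [ 0.384  -0.2505] depth z -0.855
grey px 360.0 255.0 r 2.2 area 10.5 [ 0.4422 -0.0895] depth z 0.255
grey px 345.0 256.7 r 12.0 area 251.5 [ 0.4376 -0.0446] depth z 0.257
grey px 374.0 248.5 r 9.7 area 242.5 [ 0.4611 -0.1317] depth z 0.032
grey px 319.6 240.0 r 13.0 area 474.0 [0.4883 0.0306] depth z 0.003
grey px 399.0 227.0 r 2.2 area 3.0 [ 0.5246 -0.2079] depth z 0.07
grey px 408.0 222.0 r 12.2 area 45.0 [ 0.5393 -0.2352] depth z 0.062
grey px 413.0 211.0 r 2.0 area 2.0 [ 0.5722 -0.2511] depth z 0.066
grey px 406.0 216.2 r 10.1 area 29.0 [ 0.5566 -0.2296] depth z 0.066
grey px 292.2 220.1 r 12.5 area 370.0 [0.549  0.1119] depth z 0.015
grey px 423.2 213.0 r 6.3 area 13.0 [ 0.5658 -0.2816] depth z 0.07
grey px 417.5 207.5 r 3.5 area 7.5 [ 0.5825 -0.2649] depth z 0.071
grey px 352.5 213.6 r 26.7 area 1488.5 [ 0.5666 -0.0695] depth z 0.017
grey px 354.5
[... 1628 characters left out ...]
0.012]
0.015 [391 212   1   6   6] [ 0.5674 -0.1983  0.0214] [ 0.5674 -0.1981  0.0226] [0.016 0.002 0.009]
0.015 [392 220   2  13  15] [ 0.5313 -0.2016  0.0234] [ 0.531  -0.2016  0.0224] [0.037 0.004 0.014]
0.015 [291 227   8   5  18] [0.5258 0.1058 0.0182] [0.5254 0.1053 0.0192] [0.012 0.022 0.008]
0.015 [368 242  13  14 133] [ 0.4609 -0.1434  0.0244] [ 0.4614 -0.1423  0.0228] [0.041 0.039 0.014]
0.015 [365 245   3   7   8] [ 0.4633 -0.1173  0.0244] [ 0.4632 -0.1175  0.0228] [0.019 0.005 0.012]
0.015 [336 252  10  12  44] [ 0.4333 -0.0345  0.0183] [ 0.4345 -0.0376  0.0209] [0.035 0.028 0.011]
0.015 [342 260  11   8  30] [ 0.4149 -0.0583  0.0174] [ 0.4155 -0.058   0.0189] [0.022 0.032 0.008]
```

View pics/crop.png

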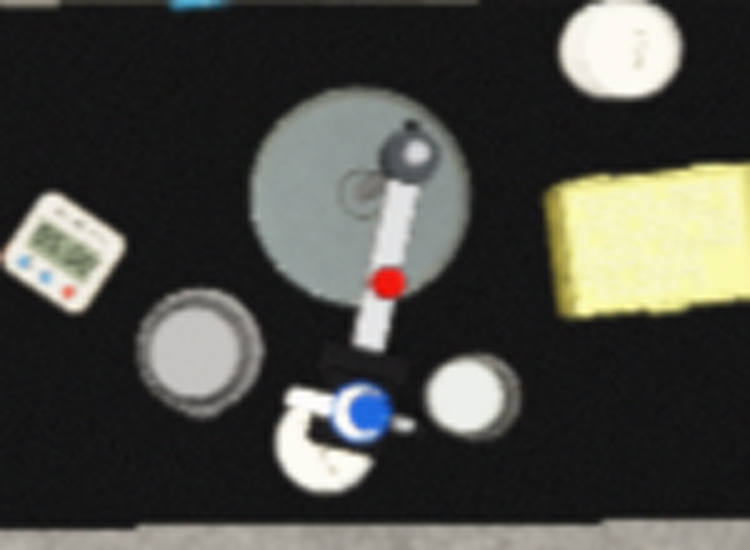

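The crop confirms the choice. The wide translucent beaker at about (320,240) has a 72 mm rim, and the glass one at (374,249) is about 50 mm. The arm has to swing about −0.58 rad. I'll check the kinematics, then pinch the screw.

```bash
cat >> h.py <<'E'
rod=np.array([.588,-.0775]);but0=np.array([.453,-.0442]);bk=np.array([.4887,.029])
th0=np.arctan2(*(but0-rod)[::-1]);th1=np.arctan2(*(bk-rod)[::-1])
def q(th):   # tool down, closing line along the tangent of the arm at angle th
    a=(th-np.pi)/2   # y-tool direction th-90deg+180
    return np.array([0,np.cos(a),np.sin(a),0])
def on(th,r,z): return np.array([*(rod+r*np.array([np.cos(th),np.sin(th)])),z])
E
python3 - <<'E'
from h import *
print(th0,th1)
for th in(th0,th1): print(inverse_kinematics(on(th,.07,.272),q(th)),inverse_kinematics(on(th,.14,.31),q(th)))
p=state()["ee_pos"];move_l([p[0],p[1],.40],.2)
move_to(on(th0,.07,.40),q(th0))
print(state()["time"],state()["ee_pos"],state()["ft_force"])
move_l(on(th0,.07,.273),.12)
s=state();print(s["time"],s["ee_pos"],s["ft_force"])
close();s=state();print(s["time"],s["finger_gap"],s["finger_force"],s["ft_force"])
E
```

```text
2.899753697571493 2.3212233307954175
[-1.81248888e-01 -1.01881701e-01  1.34951728e+00 -4.44089210e-16
  1.89395708e+00  1.63138640e+00] [-1.71887106e-01 -2.65319884e-01  1.42461374e+00 -4.44089210e-16
  1.98229880e+00  1.64074818e+00]
[-1.11544828e-01 -5.56740739e-02  1.30572692e+00 -4.44089210e-16
  1.89153981e+00  2.27962082e+00] [-1.84946132e-02 -1.63274688e-01  1.33722094e+00 -4.44089210e-16
  1.96764640e+00  2.37267104e+00]
3.2833 [ 0.52002087 -0.06137074  0.39986958] [ 0.09816039 -0.49220318  0.78047835]
4.4917 [ 0.52028951 -0.06081932  0.27404913] [-0.28704578 -0.40603354 -0.21949439]
5.5917 0.016213787624541443 30.000011963420548 [-0.14963736  3.85465576 -0.47754321]
```

The screw is pinched with a 16 mm gap at 30 N, so I swing the arm now.

Run:
```python
from h import *
for th in np.linspace(th0,th1,9)[1:]: move_l(on(th,.07,.273),.06,q(th))
s=state();print(s["time"],s["ee_pos"],s["ft_force"],s["finger_gap"])
gripper_open();move_l(on(th1,.07,.40),.2)
# out of the camera's way
move_to([.40,-.30,.42],q(th0))
T=get_image("top");S=get_image("side");print(state()["time"])
np.savez("top1.npz",**T);np.savez("side1.npz",**S)
a=cv2.resize(T["frame"][170:280,280:430],None,fx=4,fy=4);b=cv2.resize(S["frame"][180:360,220:360],None,fx=2.44,fy=2.44)
cv2.imwrite("pics/after.png",np.hstack([a[:,:450],b[:440]]) if b.shape[0]>=440 else np.hstack([a[:b.shape[0],:450],b]))
d=T["depth"];u,w=np.meshgrid(np.arange(560),np.arange(420));K=T["camera_matrix"];V=np.linalg.inv(T["view"])
P=np.stack([(u-K[0,2])/K[0,0]*d,-(w-K[1,2])/K[1,1]*d,-d],-1)@V[:3,:3].T+V[:3,3]
R=(u>280)&(u<400)&(w>190)&(w<275)&(d>0)
for lo,hi in((.275,.30),(.31,.34),(.08,.1)):
    m=(R&(P[...,2]>lo)&(P[...,2]<hi)).astype(np.uint8);n,l,st,ce=cv2.connectedComponentsWithStats(m)
    for i in range(1,n):
        if st[i,4]>8: g=P[l==i];print(lo,st[i],g.mean(0).round(4),((g.max(0)+g.min(0))/2).round(4),np.ptp(g,0).round(3))
```

```text
7.5917 [ 0.53962625 -0.02510138  0.27298165] [-5.06904845  6.74149171  1.15464726] 0.016513295924330765
10.825
0.275 [361 198   5   5  20] [ 0.5884 -0.0759  0.2859] [ 0.5882 -0.0761  0.2852] [0.011 0.01  0.017]
0.275 [341 216   8   7  39] [ 0.539  -0.0263  0.2873] [ 0.5388 -0.0271  0.2862] [0.016 0.018 0.02 ]
0.275 [315 227  18  17  99] [0.4975 0.0311 0.2879] [0.4974 0.0294 0.286 ] [0.043 0.044 0.017]
0.31 [323 234   8   8  51] [0.4902 0.0234 0.3237] [0.4897 0.024  0.322 ] [0.018 0.018 0.013]
0.08 [308 229  23  24  73] [0.4778 0.0422 0.0901] [0.487  0.0323 0.0898] [0.069 0.066 0.018]
```

View pics/after.png

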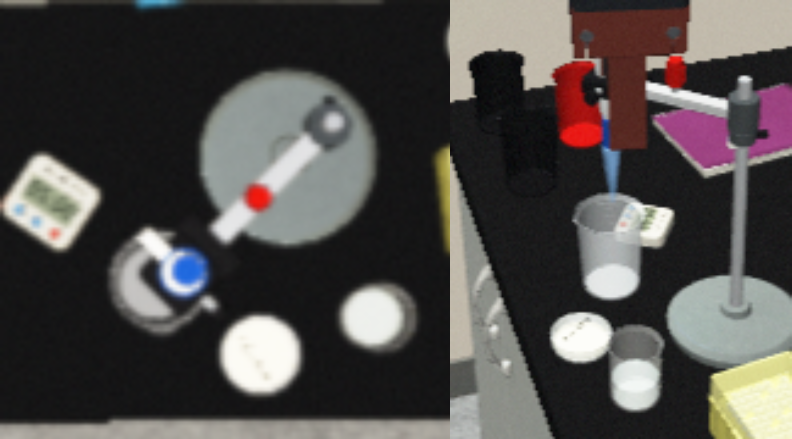

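The top view puts the button at (0.490,0.024), 5 mm from the beaker's axis, and the side view shows the tip over the mouth. Now I press in small steps guided by force.

Run:
```python
from h import *
b=np.array([.4898,.0238])
def F(n=4):
    v=[]
    for _ in range(n): hold(.01);v.append(state()["ft_force"][2])
    return np.mean(v)
close();move_to([*b,.40],q(th1));move_l([*b,.339],.1);hold(.3);f0=F(10)
print("base",f0,state()["time"],state()["ee_pos"])
z=.339;log=[];ok=False
while z>.306:
    f=F()-f0;log.append((round(z*1e3,1),round(state()["ee_pos"][2]*1e3,2),round(f,2)))
    if f>15: ok=True;break
    z-=.001 if f<3 else .0005 if f<11.5 else .0002
    move_l([*b,z],.02)
    if state()["time"]>40: break
print(log,ok,state()["time"])
if ok:
    for _ in range(5): hold(.1);print(round(state()["ft_force"][2]-f0,2),end=" ")
    print(state()["time"],state()["ee_pos"])
    move_l([*b,.345],.02);print(state()["time"],F()-f0)
```

```text
base -0.10353942535954826 14.5833 [0.48987151 0.02384331 0.33925784]
[(339.0, np.float64(339.2), np.float64(-0.22)), (338.0, np.float64(337.93), np.float64(-0.03)), (337.0, np.float64(336.92), np.float64(0.16)), (336.0, np.float64(335.93), np.float64(0.34)), (335.0, np.float64(334.93), np.float64(0.27)), (334.0, np.float64(333.94), np.float64(-0.37)), (333.0, np.float64(333.29), np.float64(1.53)), (332.0, np.float64(332.1), np.float64(2.16)), (331.0, np.float64(331.01), np.float64(2.0)), (330.0, np.float64(329.97), np.float64(2.53)), (329.0, np.float64(328.99), np.float64(2.55)), (328.0, np.float64(327.98), np.float64(2.66)), (327.0, np.float64(326.97), np.float64(2.61)), (326.0, np.float64(326.0), np.float64(2.81)), (325.0, np.float64(324.99), np.float64(3.12)), (324.5, np.float64(324.54), np.float64(3.09)), (324.0, np.float64(324.0), np.float64(3.3)), (323.5, np.float64(323.48), np.float64(3.13)), (323.0, np.float64(322.98), np.float64(3.95)), (322.5, np.float64(322.49), np.float64(3.01)), (322.0, np.float64(321.99), np.float64(3.76)), (321.5, np.float64(321.51), np.float64(3.52)),
[... 649 characters left out ...]
loat64(12.17)), (314.6, np.float64(316.85), np.float64(11.85)), (314.4, np.float64(316.74), np.float64(11.83)), (314.2, np.float64(316.55), np.float64(12.07)), (314.0, np.float64(316.37), np.float64(12.54)), (313.8, np.float64(316.22), np.float64(12.42)), (313.6, np.float64(316.05), np.float64(12.89)), (313.4, np.float64(315.9), np.float64(12.85)), (313.2, np.float64(315.74), np.float64(13.3)), (313.0, np.float64(315.62), np.float64(13.26)), (312.8, np.float64(315.62), np.float64(13.9)), (312.6, np.float64(315.63), np.float64(14.39)), (312.4, np.float64(315.59), np.float64(15.43))] True 27.9333
14.5 15.49 14.76 14.88 15.04 28.4333 [0.48989081 0.02379983 0.31556511]
30.2167 0.3798882387235425
```

Both stops were felt: the first near 4 N, the second at 13.3 N. I held the button at about 15 N and released it slowly. Next I retreat and look.

Run:
```python
from h import *
p=state()["ee_pos"];move_l([p[0],p[1],.40],.15);move_to([.40,-.30,.42],q(th0))
T=get_image("top");S=get_image("side");print(state()["time"],state()["ft_force"])
a=cv2.resize(T["frame"][170:280,280:430],None,fx=4,fy=4);b=cv2.resize(S["frame"][180:360,220:360],None,fx=2.44,fy=2.44)
cv2.imwrite("pics/end.png",np.hstack([a[:439,:450],b[:439]]))
m=T["depth"];K=T["camera_matrix"];print([pt(T,u,238,d=m[238,u])[2].round(3) for u in range(322,333)])
```

```text
32.1417 [ 0.08393775 -0.14936894  0.95999531]
[np.float64(0.291), np.float64(0.321), np.float64(0.325), np.float64(0.323), np.float64(0.325), np.float64(0.326), np.float64(0.32), np.float64(0.325), np.float64(0.324), np.float64(0.291), np.float64(0.289)]
```

View pics/end.png

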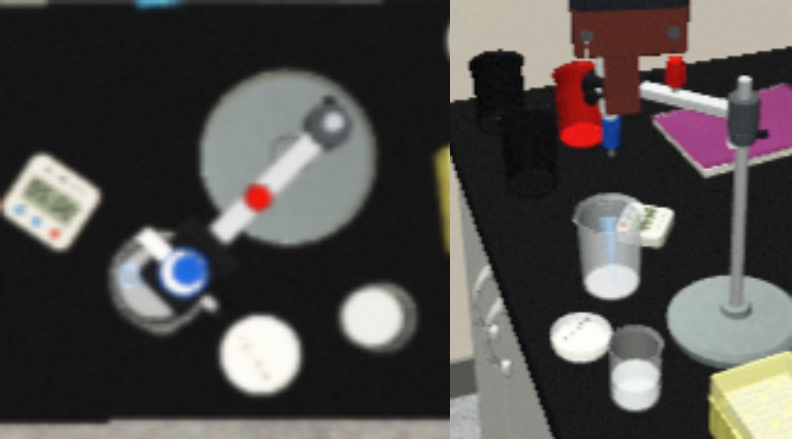

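The tip is in the upright waste beaker (side view, around (608,240)). The nozzle is bare, the button is back at z ≈ 0.325, and nothing else has moved.

```bash
python3 -c "
from bench import *
hold(.5);print(job_done())"
```

```text
the job is handed in; nothing more can be done
None
```

The job is handed in: the used tip is in the upright plastic waste beaker, the button was pressed to its second stop at about 15 N and eased back fully up, and the last pictures show nothing else moved.

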